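# Stamp the delivery note

## Task

Open the wooden stamp box, swinging the lid over until it stays open by itself, and take out the stamp with the rectangular foot. Press the stamp flat, centred and square with the plate onto the paper on the sprung stamping bed until the plate is fully down and level, and keep it down for about half a second without leaning on it any harder once it has stopped. Then set the stamp gently down, upright, in the middle of the cork mat and let go; leave the lid open, the round stamp in its box and the other things where they are.

Things in the scene. Friction and masses are not known exactly. Their poses are not given: they have to be found in the camera images.
- box_floor (a point): Centre of the inner floor of the wooden stamp box (8 mm above the bench). The box is fixed to the bench; its lower part is an open tray 130 (x) by 200 (y) mm outside, 8 mm walls, rim 55 mm above the bench. Its x axis points from the tab side (front, nearest the robot) to the hinge side, y along the hinge, z up. The lid, when shut, adds 42 mm: top 97 mm above the bench.
- lid_hinge (a point): Middle of the lid's hinge line on the far upper rim of the tray, 55 mm above the bench, 65 mm from the box's centre along the box's +x. The point turns with the lid; its y axis is the hinge line.
- lid_tab (a point): Grip point on the steel tab on the lid's front face, 156 mm from the hinge line and 14 mm above it when shut (69 mm above the bench). The tab is a flat bar sticking 42 mm straight out from the middle of the lid's front face (box -x), 22 mm wide along the box's y, 12 mm thick; this point is 26 mm out from the face and 16 mm from the tab's end. Pinched across its 22 mm width, it can pivot between the fingers as the lid turns. The point turns with the lid.
- lid (a joint): Lid angle in rad: 0 shut, grows as it opens up and away from the robot, stop at 1.9. No catch. The lid (about 0.35 kg, varies) falls shut if left below about 1.2 and falls open onto its stop if left above that. On its stop it stands up along the far rim, leaning away from the box; the tab end is then about 215 mm above the bench and the lid about 175 mm: carry the stamp round or over it.
- stamp_mid (a point): Centre (half-way up, 39 mm above its underside) of the stamp with the rectangular foot, standing upright inside the box at one end (either end), about 0.15 kg. Foot 40 (x) by 60 (y) mm, 18 mm high, flat rubber underside; above it an upright wooden grip block 22 mm thick (x) by 42 mm wide (y), from 18 to 78 mm above the underside. z up.
- round_stamp_mid (a point): Centre (38 mm above its underside) of the other stamp, at the other end of the box: round foot 44 mm across, slim round stem with a ball on top, 76 mm tall. Stays in the box.
- plate_top (a point): Centre of the top face of the sprung plate of the stamping bed, 34 mm above the bench at rest. Plate 70 (x) by 90 (y) mm, covered with a paper note, standing proud of a dark steel frame 94 by 114 mm and 26 mm high that is fixed to the bench. z up. The plate sinks straight down and can also rock a few degrees about both level axes if pressed off centre or with a tilted foot. The foot fits with its 60 mm side along the plate's 90 mm side.
- bed_plate (a joint): How far the sprung plate is pressed down, m: 0 at rest, 0.008 fully down. It takes 4 N to start it and about 10.5 N to reach the bottom; the stamp's weight alone does not sink it.
- mat_top (a point): Centre of the top face of the cork mat, 140 by 140 mm, 4 mm thick, fixed flat on the bench. z up.
- bottle: Half-size wine bottle standing on the bench, 60 mm across, 235 mm tall; origin at the centre of its underside. Leave alone.
- tape_roll: Roll of packing tape lying flat, 90 mm across, 48 mm high; origin at the centre of its underside. Leave alone.
- carton: Small cardboard carton 70 by 90 by 60 mm high; origin at the centre of its underside. Leave alone.

How it is judged:
By the outcome, as a careful person would: the job done as asked, in the order asked, and still so for the second after the job is handed in, with the robot touching nothing.
It also fails if it takes over 61 s, if anything falls off the work surface, if the arm or the gripper's body presses on something with over 40 N, if the wrist force passes 120 N, or if a joint passes its speed limit or range.

## Robot

A 6-joint arm with a two-finger parallel gripper is mounted at the origin on the work surface. World frame = base frame: x ahead of the robot, y to its left, z up, the work surface at z = 0. Lengths are in m, angles in rad, forces in N, time in s.
With the tool pointing down it reaches from about 0.35 to 0.85 m from the base axis. Payload 8.1 kg.
Tool frame: the origin (TCP) lies midway between the tips of the shut fingers; the grasp point (between the pads) lies robot.grasp_offset behind it (robot.grasp_offset is the distance from the TCP to the grasp point, in m); z points along the fingers, y is the direction in which the jaws open and shut (so a half turn about z gives the same grasp; the last joint's range is limited). The gripper opens to 93 mm and grips with 3 to 60 N. Pads are 15 mm wide; open, the fingers measure 128 mm over their backs; the gripper's body (75 mm by 188 mm) begins 65 mm behind the grasp point.
Start: joints at [-1.424, 0.13, 1.488, -0, 1.523, -0.085], TCP at [0.138, -0.584, 0.219] pointing down, gripper open.
Joint ranges: [-2.96, 2.96], [-0.89, 2.26], [0.02, 2.5], [-1.34, 4.48], [0, 2.73], [-2.66, 2.66]. Speed limits (rad/s): [2.39, 2.39, 2.79, 3.14, 3.14, 3.14].

## Interface

Orientations are given as a rotation vector (axis times angle).
In Python, from plant import robot gives the robot as it stands.
- The arm moves only by the shell command python3 -m handwheel 'ROWS' [OPENING] [FORCE]. ROWS is text: rows parted by semicolons, each of 6 numbers parted by spaces: the shift along the world's x, y, z each as a share of 0.3 m, from -1 to 1, then the turn, a rotation vector about the world's x, y, z each as a share of 45 degrees, from -1 to 1. A call has 1 to 5 rows; each row is the pose to reach, as a shift and turn from the pose commanded when the call began; what a row does not reach only later rows make up. A row lasts 1/10 s, in which the tool goes at most 50 mm and 8.59 degrees, less where a joint would pass 70% of its speed; a pose out of reach is approached as far as the arm can. A call with a number of a shift or a turn outside -1 to 1 is refused whole. A call with a gripper value outside its range is refused whole. OPENING is the closure, from -1 (fully open) to 1 (shut), set as the call begins (- or left out, the last holds). The fingers move at their own pace and stop on an object; FORCE is the grip in N (left out, the last holds). Time passes only in rows, so rows that repeat a pose let the fingers close. It gives the time, the measured TCP pose, the force and the opening at its end, in the units of the state.
- robot.read_state(): the state, without advancing time (a new reading comes with each control period).
- robot.read_camera(name): name is "side" or "top"; returns (picture, depth): 420x560x3 uint8, red, green, blue; 420x560 float32, m along the optical axis (not along the pixel's ray), 0 where there is no reading.
- robot.camera_model(name): a dict with "camera_matrix" (3x3 intrinsics, pixels), "pose" (4x4, takes a point from camera to world coordinates). Camera axes: x right, y down, z forward; pixel columns grow to the right and rows downward; lengths in m; the calibration is good to about 2 mm. A picture is of the moment at which its call begins. camera_model takes no time and is no camera call.
- robot.close_job(): hands the job in, once; it reports no verdict.
Trained networks look in the newest picture that a camera, given by its name, has taken for a name from the list of things; names that differ only in an ending like _2 or _b are one class to them, and where a whole thing is asked for, a point or a joint stands for the part that bears it (a point fixed in the world has none). Each returns a list of dicts, best first, with "conf" (0 to 1); they miss things now and then, are a little off and sometimes report something else, mostly with a low value. They report only what shows in the picture. A call takes as long as a camera call.
- robot.look_for(camera, query): "rect" ([centre column, centre row, width, height] in pixels, round what is visible of it).
- robot.silhouettes(camera, query): "pixels" (420x560 bool, what is visible of it) and "rect" ([centre column, centre row, width, height] in pixels, round what is visible of it).
- robot.tip_of(camera, query): "at" ([row, column] in pixels: a listed point, or the origin of a listed thing).
The state is a dict: "t": time; "q": joint angles; "dq": joint speeds; "joint_torque": joint torques, N m; "tool_pos": TCP position; "orientation": TCP orientation; "force": force on the tool from outside, world axes, zero at the start; "wrist_torque": the same for the moment, N m; "opening": finger opening in m.
Only numpy, scipy, OpenCV 4.12 (cv2) and the standard library are available. Lean on these libraries where they do the work, as an engineer would, in place of code of your own. Each camera call takes 0.05 s, during which the arm holds its last target.

## Working session

There is one attempt and no reset: what is moved stays moved. The work goes in short steps, Python scripts to look and compute and a shell command to move; the robot and the scene stay as the last step left them, time stands still between calls to the robot, and variables do not carry over. Pictures are saved under pics/ and viewed, and the job is handed in when it is done.

```bash
ls; mkdir -p pics; python3 - <<'E'
from plant import robot
import cv2, numpy as np
s=robot.read_state()
print({k:np.round(v,3).tolist() for k,v in s.items()}, robot.grasp_offset)
for c in ("top","side"):
    p,d=robot.read_camera(c); cv2.imwrite(f"pics/{c}0.png",p[:,:,::-1])
    m=robot.camera_model(c); print(c,np.round(m["camera_matrix"],1).tolist(),np.round(m["pose"],3).tolist())
E
```

```text
pics
{'t': 0.0, 'q': [-1.424, 0.131, 1.489, 0.0, 1.523, -0.085], 'dq': [0.001, -0.003, 0.001, -0.0, -0.002, 0.002], 'joint_torque': [-0.001, -55.983, -49.177, 0.077, 0.035, -0.0], 'tool_pos': [0.138, -0.583, 0.218], 'orientation': [-3.119, -0.363, 0.0], 'force': [0.44, -0.271, -0.127], 'wrist_torque': [-0.012, 0.008, -0.045], 'opening': 0.093} 0.0188
top [[492.1, 0.0, 272.4], [0.0, 492.1, 211.6], [0.0, 0.0, 1.0]] [[0.013, -0.995, 0.097, 0.438], [-1.0, -0.012, 0.009, 0.036], [-0.007, -0.097, -0.995, 1.623], [0.0, 0.0, 0.0, 1.0]]
side [[465.0, 0.0, 275.6], [0.0, 465.0, 210.0], [0.0, 0.0, 1.0]] [[-0.987, -0.079, 0.137, 0.428], [-0.157, 0.583, -0.797, 1.01], [-0.017, -0.809, -0.588, 0.77], [0.0, 0.0, 0.0, 1.0]]
```

View pics/top0.png

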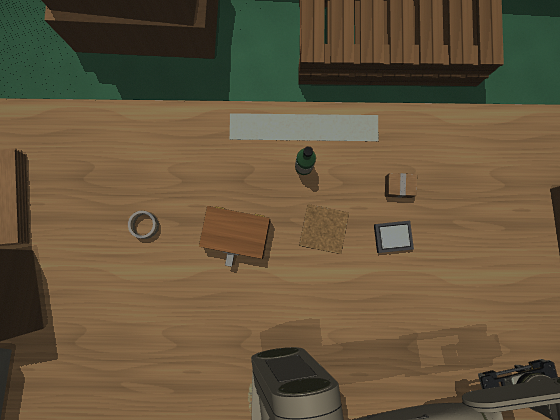

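View pics/side0.png

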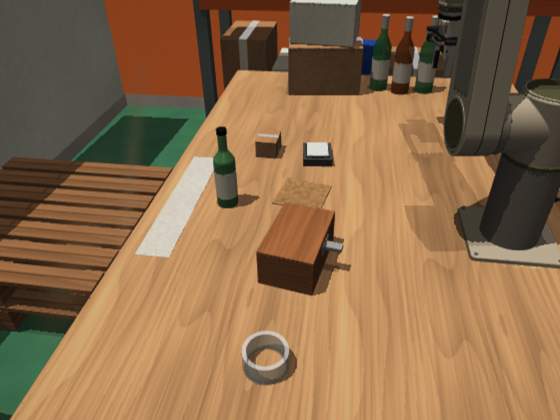

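The top picture shows the box at about (235,233) with its tab at (230,262), the mat at (325,230), the bed at (394,237), the bottle at (306,160), the carton at (402,185) and the tape at (143,225). The side picture agrees. Next I measure each pose.

```bash
cat > h.py <<'E'
from plant import robot
import cv2, numpy as np
from scipy.spatial.transform import Rotation as R
def cloud(c,d):
    m=robot.camera_model(c);K=m["camera_matrix"];T=m["pose"]
    v,u=np.mgrid[:d.shape[0],:d.shape[1]]
    p=np.stack([(u-K[0][2])/K[0][0]*d,(v-K[1][2])/K[1][1]*d,d],-1)
    return p@np.array(T)[:3,:3].T+np.array(T)[:3,3]
def pix2z(c,u,v,z):
    m=robot.camera_model(c);K=np.array(m["camera_matrix"]);T=np.array(m["pose"])
    r=T[:3,:3]@np.linalg.solve(K,[u,v,1.]); o=T[:3,3]
    return o+r*(z-o[2])/r[2]
def proj(c,P):
    m=robot.camera_model(c);K=np.array(m["camera_matrix"]);T=np.array(m["pose"])
    q=T[:3,:3].T@(np.array(P)-T[:3,3]); q=K@q; return q[:2]/q[2]
E
python3 - <<'E'
from h import *
for c in ("top","side"):
    p,d=robot.read_camera(c); C=cloud(c,d)
    for q in ("lid","bed_plate","mat_top","plate_top","bottle","tape_roll","carton"):
        for r in robot.silhouettes(c,q)[:2]:
            m=r["pixels"]; P=C[m&(d>0)]
            if len(P)<10: continue
            z=np.percentile(P[:,2],[5,50,95]); 
            t=P[P[:,2]>z[2]-0.012]; 
            if q in("mat_top","bed_plate"): t=P
            rc=cv2.minAreaRect((t[:,:2]*1000).astype(np.float32))
            print(c,q,round(r["conf"],2),np.round(r["rect"]),"z",np.round(z,3),"rect",np.round(rc[0],1),np.round(rc[1],1),round(rc[2],1))
    for q,z in(("lid_tab",.069),("lid_hinge",.055),("plate_top",.034),("mat_top",.004),("box_floor",.008),("carton",0),("bottle",0),("tape_roll",0)):
        for r in robot.tip_of(c,q)[:2]:
            v,u=r["at"]; print(c,q,round(r["conf"],2),np.round([u,v],1),np.round(pix2z(c,u,v,z),4))
E
```

```text
top lid 0.63 [234. 237.  66.  66.] z [0.088 0.097 0.103] rect [522.1 167.5] [200.3 129.6] 79.6
top bed_plate 0.79 [395. 237.  28.  23.] z [0.028 0.034 0.04 ] rect [ 518.5 -347.6] [75.5 94.6] 6.0
top bed_plate 0.21 [394. 235.  34.  22.] z [0.028 0.034 0.04 ] rect [ 517.6 -347.5] [70.3 95. ] 5.9
top mat_top 0.68 [394. 235.  32.  28.] z [0.028 0.034 0.04 ] rect [ 519.1 -347.5] [67.4 96.3] 9.2
top mat_top 0.62 [325. 228.  51.  45.] z [-0.003  0.004  0.01 ] rect [ 542.  -121.2] [145.9 142.5] 78.7
top bottle 0.88 [306. 159.  23.  30.] z [0.032 0.154 0.237] rect [749.1 -51.4] [26.6 25.6] 51.2
top tape_roll 0.61 [144. 225.  32.  29.] z [0.002 0.042 0.052] rect [546.1 470.2] [84.4 88.8] 0.4
top carton 0.85 [403. 185.  34.  28.] z [0.011 0.059 0.065] rect [ 684.  -365.2] [90.5 70.6] 88.1
top plate_top 0.71 [390.2 233. ] [ 0.5275 -0.3315  0.034 ]
top plate_top 0.33 [230.9 260.3] [0.4334 0.1808 0.034 ]
top mat_top 0.83 [321.7 230.1] [ 0.536  -0.1134  0.004 ]
top box_floor 0.66 [400.9 187.9] [ 0.6787 -0.3744  0.008 ]
top carton 0.67 [400.7 187.3] [ 0.6819 -0.3758  0.    ]
top bottle 0.65 [301.5 1
[... 793 characters left out ...]
34 0.049] rect [546.2 473.6] [86.3 90.3] 10.2
side carton 0.84 [268. 144.  24.  28.] z [0.004 0.048 0.062] rect [ 684.1 -358.7] [93.6 70.2] 86.1
side carton 0.71 [316. 152.  23.  16.] z [0.018 0.034 0.036] rect [ 517.1 -339.4] [67.9 95. ] 5.9
side lid_tab 0.75 [333.1 245.9] [0.4377 0.1817 0.069 ]
side lid_hinge 0.67 [271.1 237.9] [0.5875 0.1559 0.055 ]
side plate_top 0.51 [318.9 149.5] [ 0.5121 -0.3381  0.034 ]
side mat_top 0.61 [301.3 189.5] [ 0.547  -0.1406  0.004 ]
side carton 0.79 [270.  149.5] [ 0.6819 -0.3793  0.    ]
side carton 0.57 [264.2 367.4] [0.5485 0.4777 0.    ]
side bottle 0.91 [228.3 201.9] [ 0.7494 -0.0544  0.    ]
side tape_roll 0.95 [262.  367.2] [ 0.5527  0.4778 -0.    ]
```

```bash
cat >> h.py <<'E'
def ortho(c,img,x0,x1,y0,y1,z,s=0.0005):
    # rows: x decreasing downward, cols: y decreasing rightward
    nx=int((x1-x0)/s);ny=int((y1-y0)/s)
    W=np.array([[x1,y1],[x1,y0],[x0,y0],[x0,y1]]);src=np.float32([proj(c,[a,b,z]) for a,b in W])
    dst=np.float32([[0,0],[ny,0],[ny,nx],[0,nx]])
    return cv2.warpPerspective(img,cv2.getPerspectiveTransform(src,dst),(ny,nx),flags=cv2.INTER_CUBIC)
E
python3 - <<'E'
from h import *
rows=[]
for c in("top","side"):
    p,d=robot.read_camera(c);b=p[:,:,::-1].copy()
    a=ortho(c,b,.42,.62,-.44,-.24,.034);m=ortho(c,b,.44,.64,-.22,-.02,.004);l=ortho(c,b,.40,.62,.05,.29,.097)
    # paper
    g=cv2.cvtColor(a,cv2.COLOR_BGR2GRAY);_,t=cv2.threshold(g,0,255,cv2.THRESH_OTSU)
    t=(a.min(2)>130).astype(np.uint8)*255
    cs=max(cv2.findContours(t,0,1)[0],key=cv2.contourArea);r=cv2.minAreaRect(cs)
    print(c,"paper",np.round([.62-r[0][1]*.0005,-.24-r[0][0]*.0005],4),np.array(r[1])*.5,r[2])
    cv2.drawContours(a,[cv2.boxPoints(r).astype(int)],0,(0,0,255),1)
    rows.append(np.hstack([cv2.resize(i,(260,260)) for i in(a,m,l)]))
cv2.imwrite("pics/o1.png",np.vstack(rows))
E
```

```text
top paper [ 0.5177 -0.3453] [68.46019745 88.62242889] 83.55839538574219
side paper [ 0.5185 -0.3463] [69.9031601  94.91590118] 83.6598129272461
```

View pics/o1.png

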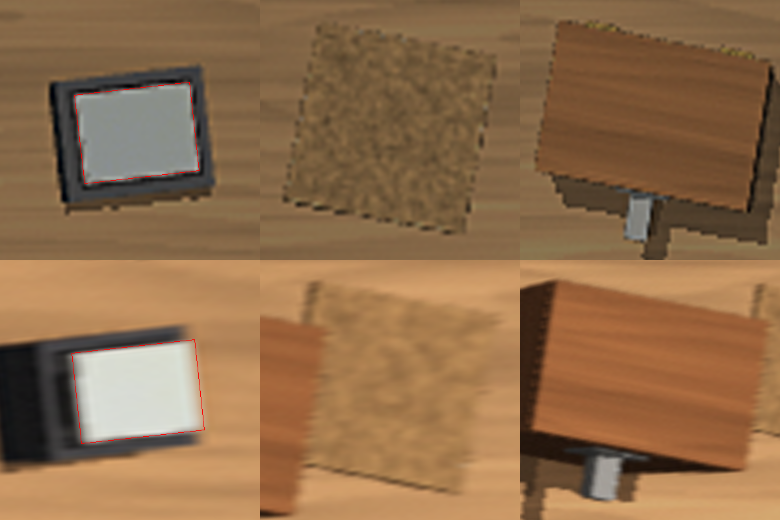

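The corner fits from both cameras agree to about 2 mm:

| Thing | Centre (x, y) | Yaw |
|---|---|---|
| Box | (0.522, 0.169) | −10.4° |
| Plate | (0.518, −0.3455) | +6.2° |
| Mat | (0.542, −0.121) | about −10.4° |

This puts the tab's grip point near (0.4325, 0.185, 0.069). I start moving there.

```bash
python3 -m handwheel '0.6 0.55 0 0 0 -0.524;0.6 0.55 0 0 0 -0.524;0.6 0.55 0 0 0 -0.524;0.6 0.55 0 0 0 -0.524;0.6 0.55 0 0 0 -0.524' -1
```

```text
t: 2.3
tool_pos: [0.3191, -0.4173, 0.2188]
orientation: [3.129, -0.283, 0.001]
force: [0.2, -0.2, -0.1]
opening: 0.093
```

```bash
python3 -m handwheel '0.3 0.75 0 0 0 0;0.3 0.75 0 0 0 0;0.3 0.75 0 0 0 0;0.3 0.75 0 0 0 0;0.3 0.75 0 0 0 0'; python3 -m handwheel '0.04 0.75 -0.2 0 0 0;0.04 0.75 -0.2 0 0 0;0.04 0.75 -0.2 0 0 0;0.04 0.75 -0.2 0 0 0;0.04 0.75 -0.2 0 0 0'
```

```text
t: 2.8
tool_pos: [0.4084, -0.1917, 0.2189]
orientation: [3.129, -0.281, 0.001]
force: [-0.3, 0.7, -0.4]
opening: 0.0933
t: 3.3
tool_pos: [0.4192, 0.0339, 0.158]
orientation: [-3.128, 0.28, 0.0]
force: [1.0, -0.1, -0.8]
opening: 0.0928
```

```bash
python3 -m handwheel '0.043 0.505 -0.1 0 0 0;0.043 0.505 -0.1 0 0 0;0.043 0.505 -0.1 0 0 0;0.043 0.505 -0.1 0 0 0;0.043 0.505 -0.1 0 0 0'
python3 - <<'E'
from h import *
s=robot.read_state();print(np.round(s["tool_pos"],4),np.round(s["force"],2))
for c in("top","side"):
    p,d=robot.read_camera(c);b=p[:,:,::-1].copy()
    u,v=proj(c,s["tool_pos"]).astype(int)
    cr=cv2.resize(b[v-60:v+60,u-70:u+70],None,fx=4,fy=4,interpolation=cv2.INTER_CUBIC)
    def mk(P,col):
        w=(proj(c,P)-[u-70,v-60])*4; cv2.circle(cr,tuple(int(x) for x in w),3,col,-1)
    mk(s["tool_pos"],(0,0,255)); mk([.4325,.1854,.075],(255,0,0))
    cv2.imwrite(f"pics/{c}1.png",cr)
E
```

```text
t: 3.8
tool_pos: [0.4321, 0.1837, 0.1282]
orientation: [3.129, -0.277, -0.002]
force: [0.0, 0.7, 0.6]
opening: 0.0932
[0.4321 0.1837 0.1282] [0.   0.71 0.62]
```

View pics/top1.png

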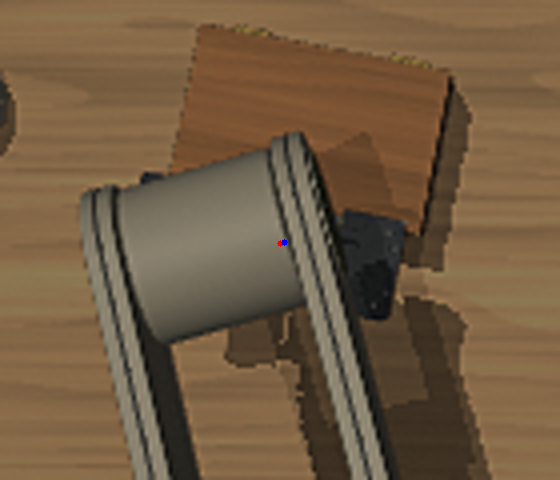

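View pics/side1.png

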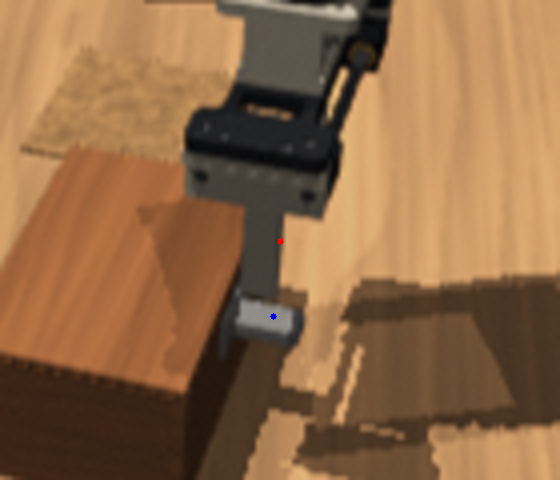

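The blue mark, my tab estimate, lies on the tab in the side view at (273,316). The fingers straddle it. I descend and grip.

```bash
python3 -m handwheel '0 0.005 -0.13 0 0 0;0 0.005 -0.2 0 0 0;0 0.005 -0.26 0 0 0;0 0.005 -0.26 0 0 0;0 0.005 -0.26 0 0 0'; python3 -m handwheel '0 0 0 0 0 0;0 0 0 0 0 0;0 0 0 0 0 0;0 0 0 0 0 0;0 0 0 0 0 0' 1 10;python3 -m handwheel '0 0 0 0 0 0;0 0 0 0 0 0;0 0 0 0 0 0;0 0 0 0 0 0'
```

```text
t: 4.4
tool_pos: [0.4332, 0.1829, 0.0513]
orientation: [3.129, -0.285, 0.0]
force: [-0.5, -1.1, 1.3]
opening: 0.0933
t: 4.9
tool_pos: [0.4329, 0.1842, 0.0509]
orientation: [-3.129, 0.282, -0.001]
force: [-0.1, -0.4, -0.4]
opening: 0.0576
t: 5.3
tool_pos: [0.4327, 0.1841, 0.0506]
orientation: [3.129, -0.282, -0.0]
force: [-0.2, -0.9, 0.0]
opening: 0.0256
```

```bash
python3 -m handwheel '0 0 0 0 0 0;0 0 0 0 0 0;0 0 0 0 0 0;0 0 0 0 0 0'
```

```text
t: 5.7
tool_pos: [0.4328, 0.1844, 0.0507]
orientation: [-3.128, 0.282, -0.0]
force: [0.3, 5.2, -1.8]
opening: 0.0217
```

```bash
python3 - <<'E'
import numpy as np
def P(th):
    a=th+np.arctan2(.014,.156); r=np.hypot(.156,.014); d=.156-r*np.cos(a)
    return np.array([.9836*d,-.1805*d,r*np.sin(a)-.014])/.3
prev=0
for g in ([.06,.15,.25,.35,.45],[.56,.67,.78,.89,1.0],[1.1,1.2,1.3,1.4,1.5],[1.59,1.67,1.74,1.79,1.79]):
    print('; '.join(' '.join('%.3f'%x for x in P(t)-P(prev)) for t in g)); prev=g[-1]
E
```

```text
0.004 -0.001 0.031; 0.013 -0.002 0.077; 0.027 -0.005 0.127; 0.047 -0.009 0.175; 0.071 -0.013 0.222
0.032 -0.006 0.048; 0.068 -0.013 0.091; 0.109 -0.020 0.131; 0.154 -0.028 0.165; 0.203 -0.037 0.195
0.047 -0.009 0.022; 0.095 -0.017 0.039; 0.145 -0.027 0.051; 0.196 -0.036 0.058; 0.247 -0.045 0.059
0.046 -0.008 -0.003; 0.087 -0.016 -0.009; 0.122 -0.022 -0.017; 0.146 -0.027 -0.025; 0.146 -0.027 -0.025
```

```bash
python3 -m handwheel '0.004 0.002 0.031 0 0 0;0.013 0.001 0.077 0 0 0;0.027 -0.002 0.127 0 0 0;0.047 -0.006 0.175 0 0 0;0.071 -0.01 0.222 0 0 0'
```

```text
t: 6.2
tool_pos: [0.4544, 0.1807, 0.1186]
orientation: [3.128, -0.282, 0.0]
force: [2.4, -0.8, -2.8]
opening: 0.0221
```

```bash
python3 -m handwheel '0.032 -0.006 0.048 0 0 0;0.068 -0.013 0.091 0 0 0;0.109 -0.02 0.131 0 0 0;0.154 -0.028 0.165 0 0 0;0.203 -0.037 0.195 0 0 0'
```

```text
t: 6.7
tool_pos: [0.5159, 0.1697, 0.1771]
orientation: [-3.129, 0.282, -0.001]
force: [1.1, 3.0, -3.3]
opening: 0.0221
```

```bash
python3 -m handwheel '0.047 -0.009 0.022 0 0 0;0.095 -0.017 0.039 0 0 0;0.145 -0.027 0.051 0 0 0;0.196 -0.036 0.058 0 0 0;0.247 -0.045 0.059 0 0 0'
```

```text
t: 7.2
tool_pos: [0.5905, 0.1563, 0.195]
orientation: [-3.128, 0.282, -0.002]
force: [0.7, 3.0, -0.2]
opening: 0.0219
```

```bash
python3 -m handwheel '0.046 -0.008 -0.003 0 0 0;0.087 -0.016 -0.009 0 0 0;0.122 -0.022 -0.017 0 0 0;0.146 -0.027 -0.025 0 0 0;0.146 -0.027 -0.025 0 0 0'; python3 - <<'E'
from h import *
p,d=robot.read_camera("side"); cv2.imwrite("pics/side2.png",p[:,:,::-1])
E
```

```text
t: 7.7
tool_pos: [0.6348, 0.1484, 0.1871]
orientation: [-3.128, 0.282, -0.005]
force: [3.0, 3.0, 3.3]
opening: 0.022
```

View pics/side2.png

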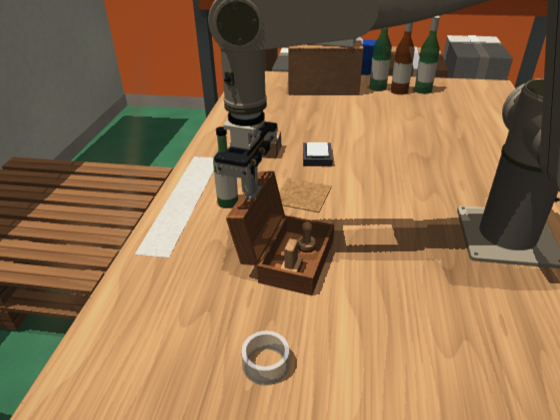

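The side picture shows the lid past upright, standing at (258,220). The rectangular stamp is in the +y end at (292,253) and the round one is at (308,235). I let go and rise.

```bash
python3 -m handwheel '0 0 0 0 0 0;0 0 0 0 0 0;0 0 0 0 0 0;0 0 0 0 0 0;0 0 0 0 0 0' -0.1; python3 -m handwheel '0 0 0.1 0 0 0;0 0 0.2 0 0 0;0 0 0.3 0 0 0;-0.16 0 0.35 0 0 0;-0.33 0 0.35 0 0 0'; python3 -m handwheel '-0.16 0 0 0 0 0;-0.32 0 0 0 0 0;-0.48 0 0 0 0 0;-0.64 0 0 0 0 0;-0.7 0 0 0 0 0' 
```

```text
t: 8.25
tool_pos: [0.6326, 0.1482, 0.1857]
orientation: [3.129, -0.282, -0.001]
force: [0.2, -0.3, -0.3]
opening: 0.0509
t: 8.75
tool_pos: [0.5359, 0.1483, 0.2928]
orientation: [-3.128, 0.283, -0.004]
force: [-0.2, 1.0, 1.7]
opening: 0.0509
t: 9.25
tool_pos: [0.3223, 0.1483, 0.2912]
orientation: [-3.128, 0.281, -0.001]
force: [1.0, -0.4, 0.3]
opening: 0.0513
```

```bash
python3 - <<'E'
from h import *
ps={}
for c in ("top","side"):
    p,d=robot.read_camera(c); C=cloud(c,d); b=p[:,:,::-1].copy()
    for q,z in(("stamp_mid",.047),("round_stamp_mid",.046),("lid_tab",.2)):
        for r in robot.tip_of(c,q)[:2]:
            v,u=r["at"]; print(c,q,round(r["conf"],2),np.round([u,v],1),np.round(pix2z(c,u,v,z),4))
    for r in robot.silhouettes(c,"stamp_mid")[:2]:
        m=r["pixels"]&(d>0);P=C[m]; print(c,"sil",round(r["conf"],2),np.round(r["rect"]),len(P),np.round(np.percentile(P[:,2],[5,50,95]),3))
        t=P[P[:,2]>.078]
        if len(t)>4: print("top pts",len(t),np.round(np.median(t,0),4),cv2.minAreaRect((t[:,:2]*1000).astype(np.float32)))
    o=ortho(c,b,.42,.62,.06,.28,.086); cv2.imwrite(f"pics/{c}3.png",np.hstack([o]))
o=[cv2.imread(f"pics/{c}3.png") for c in("top","side")]
cv2.imwrite("pics/o3.png",cv2.resize(np.hstack(o),(800,364)))
E
```

```text
top stamp_mid 0.66 [225.5 229.3] [0.5322 0.199  0.047 ]
top round_stamp_mid 0.73 [248.6 235.8] [0.5123 0.1245 0.046 ]
top lid_tab 0.84 [240.5 180.3] [0.667  0.1424 0.2   ]
top sil 0.71 [226. 232.  21.  13.] 216 [0.02  0.034 0.09 ]
top pts 90 [0.531  0.2063 0.0859] ((532.5677490234375, 206.20606994628906), (38.911617279052734, 22.029186248779297), 89.30867004394531)
side stamp_mid 0.76 [291.8 257.9] [0.5298 0.2115 0.047 ]
side stamp_mid 0.41 [264.5 365.5] [0.5413 0.5062 0.047 ]
side round_stamp_mid 0.88 [306.6 234.2] [0.5051 0.119  0.046 ]
side lid_tab 0.66 [247.6 182.7] [0.6406 0.1423 0.2   ]
side sil 0.72 [292. 253.  21.  31.] 477 [0.022 0.056 0.087]
top pts 135 [0.532  0.2153 0.0853] ((532.3922119140625, 210.871337890625), (42.253395080566406, 21.984621047973633), 81.30372619628906)
side sil 0.17 [308. 237.  15.  30.] 401 [0.009 0.027 0.082]
top pts 39 [0.5052 0.1266 0.0817] ((504.7182922363281, 126.09508514404297), (17.90749168395996, 18.272552490234375), 50.749847412109375)
```

View pics/o3.png

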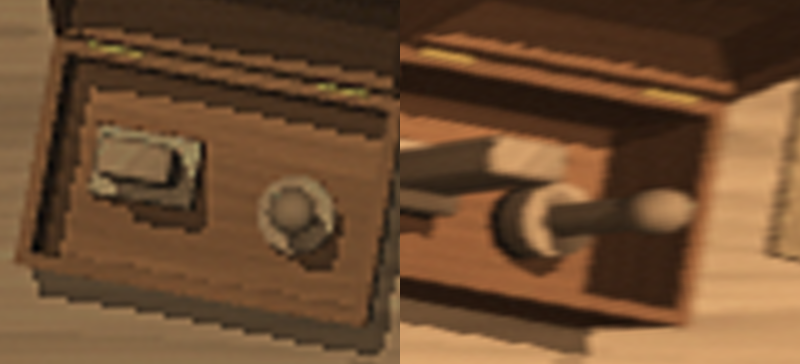

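```bash
python3 - <<'E'
from h import *
out=[]
for c,y0 in (("top",.2065),("side",.2095)):
    p,d=robot.read_camera(c); b=p[:,:,::-1].copy()
    ctr=np.array([.5325,y0]); u,v=proj(c,[*ctr,.05]).astype(int)
    F=14; w,h=28,20
    row=[]
    for yaw in(None,-4,-9,-14):
        cr=cv2.resize(b[v-h:v+h,u-w:u+w],None,fx=F,fy=F,interpolation=cv2.INTER_CUBIC)
        if yaw is not None:
          a=np.radians(yaw);Rm=np.array([[np.cos(a),-np.sin(a)],[np.sin(a),np.cos(a)]])
          for hx,hy,z,col in((.011,.021,.086,(0,0,255)),(.02,.03,.026,(0,255,0))):
            pts=[((proj(c,[*(ctr+Rm@[i*hx,j*hy]),z])-[u-w,v-h]+.5)*F).astype(int) for i,j in((1,1),(1,-1),(-1,-1),(-1,1))]
            cv2.polylines(cr,[np.array(pts)],True,col,1)
        row.append(cr[:,:]);
    out.append(np.vstack([np.hstack(row[:2]),np.hstack(row[2:])]))
for i,o in enumerate(out): cv2.imwrite(f"pics/z4{i}.png",cv2.resize(o,(790,564),interpolation=cv2.INTER_AREA))
E
```

```text
(no output)
```

View pics/z40.png

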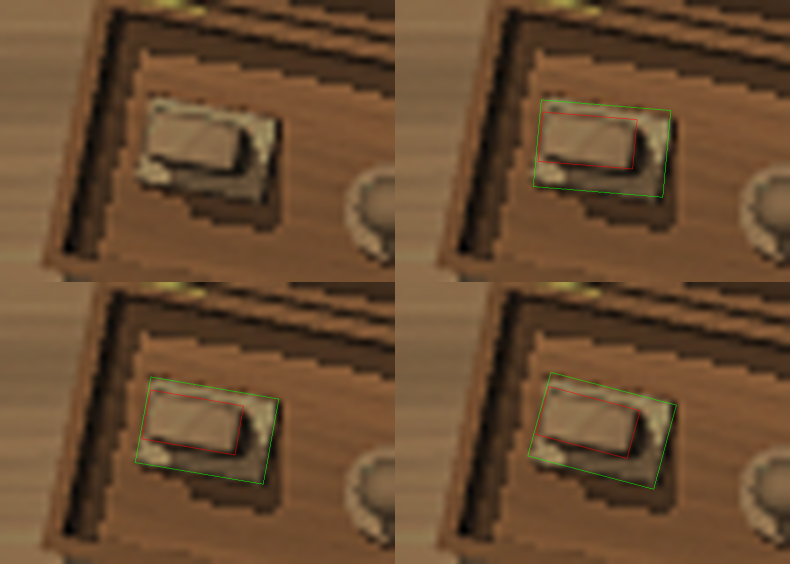

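View pics/z41.png

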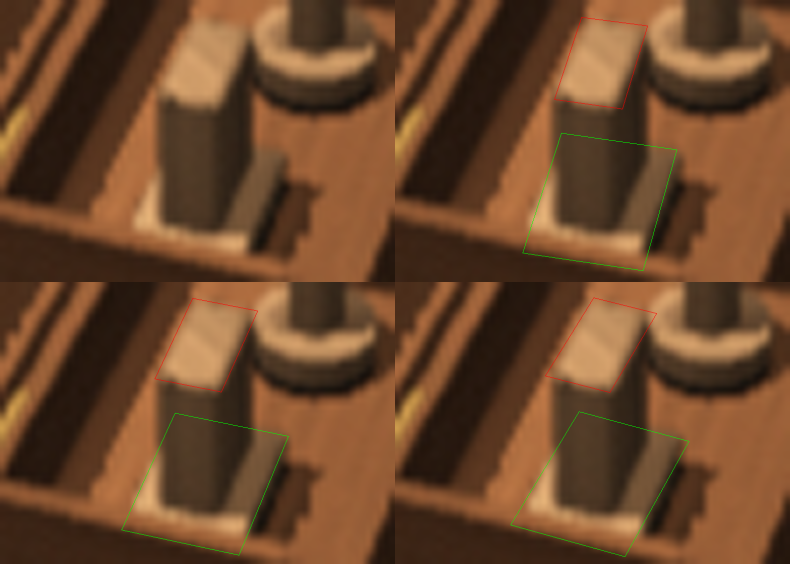

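The overlay at yaw −9° fits both views, so the stamp is at about (0.5325, 0.208). The foot's lower edge in the side view is hidden by the box wall. I move over the stamp.

```bash
python3 -m handwheel '0.16 0.05 0 0 0 0;0.32 0.1 -0.1 0 0 0;0.48 0.15 -0.2 0 0 0;0.63 0.2 -0.35 0 0 0;0.7 0.2 -0.45 0 0 0' -0.29; python3 -m handwheel '0 0 0 0 0 0;0 0 0 0 0 0'; python3 - <<'E'
from h import *
s=robot.read_state();print(np.round(s["tool_pos"],4),s["opening"])
for c in("top","side"):
    p,d=robot.read_camera(c);cv2.imwrite(f"pics/{c}5.png",p[:,:,::-1])
    b=p[:,:,::-1].copy();u,v=proj(c,[.5325,.208,.086]).astype(int)
    cr=cv2.resize(b[v-30:v+30,u-40:u+40],None,fx=9,fy=9,interpolation=cv2.INTER_CUBIC)
    cv2.imwrite(f"pics/{c}5.png",cr)
E
```

```text
t: 10.35
tool_pos: [0.5258, 0.2073, 0.1687]
orientation: [-3.128, 0.281, -0.003]
force: [0.6, 0.2, 0.1]
opening: 0.0605
t: 10.55
tool_pos: [0.5223, 0.2059, 0.1671]
orientation: [3.127, -0.282, -0.008]
force: [-0.5, -0.2, 0.7]
opening: 0.0602
[0.5223 0.2059 0.1671] 0.0602000606404993
```

View pics/side5.png

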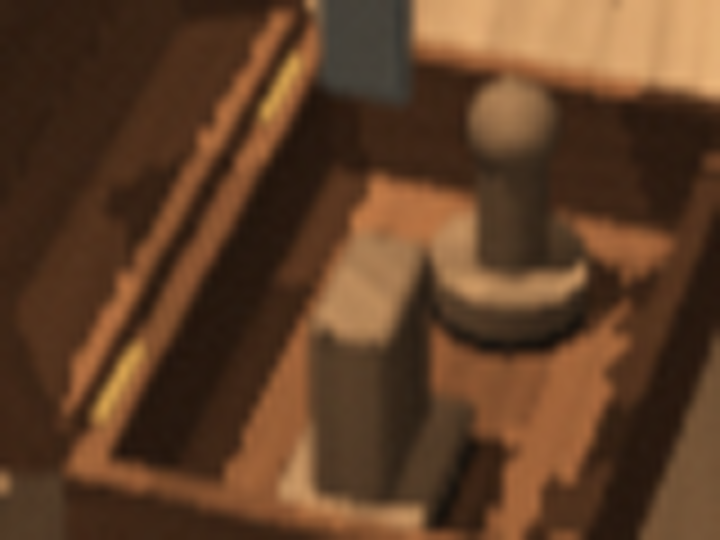

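```bash
python3 -m handwheel '0.034 0.007 -0.05 0 0 0;0.034 0.007 -0.12 0 0 0;0.034 0.007 -0.18 0 0 0;0.034 0.007 -0.2 0 0 0;0.034 0.007 -0.2 0 0 0'; python3 - <<'E'
from h import *
s=robot.read_state();print(np.round(s["tool_pos"],4),s["opening"])
for c in("top","side"):
    p,d=robot.read_camera(c)
    b=p[:,:,::-1].copy();u,v=proj(c,[.5325,.208,.086]).astype(int)
    cr=cv2.resize(b[v-30:v+30,u-40:u+40],None,fx=9,fy=9,interpolation=cv2.INTER_CUBIC)
    w=(proj(c,s["tool_pos"])-[u-40,v-30]+.5)*9;cv2.circle(cr,tuple(int(x) for x in w),4,(0,0,255),-1)
    cv2.imwrite(f"pics/{c}6.png",cr)
E
```

```text
t: 11.15
tool_pos: [0.5337, 0.2086, 0.1113]
orientation: [-3.128, 0.282, -0.003]
force: [-0.4, -0.2, 0.3]
opening: 0.0599
[0.5337 0.2086 0.1113] 0.05991289644930541
```

View pics/side6.png

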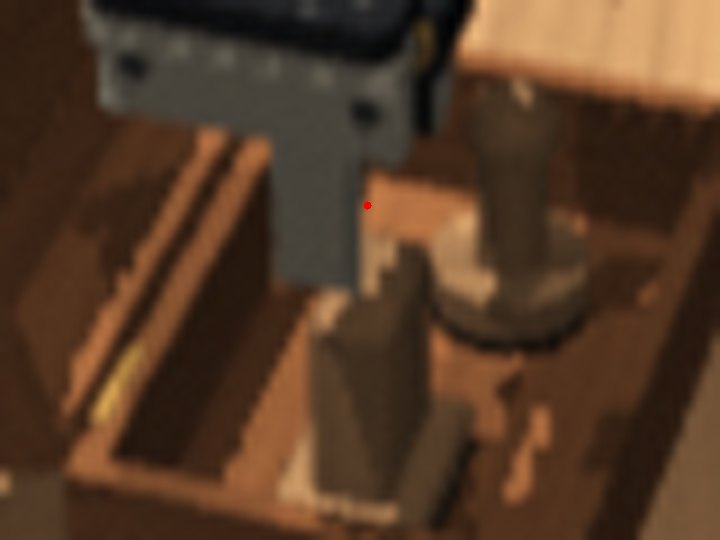

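```bash
python3 - <<'E'
from h import *
c="side";u,v=proj(c,[.5325,.208,.086]).astype(int)
t=np.array([.5337,.2086,.1113]);a=np.radians(-10.3);X=np.array([np.cos(a),np.sin(a),0]);Y=np.array([-np.sin(a),np.cos(a),0])
im=cv2.imread("pics/side6.png")
for k in(-.0075,.0075):
  for l in(.030,.0475): print(k,l,((proj(c,t+X*k+Y*l)-[u-40,v-30]+.5)*9).astype(int))
E
```

```text
-0.0075 0.03 [359 286]
-0.0075 0.0475 [336 331]
0.0075 0.03 [300 273]
0.0075 0.0475 [277 318]
```

The finger edges appear where the calibration predicts (columns 272 to 358, predicted 277 to 359), so the side camera and the arm agree in x. I descend and grip.

```bash
python3 -m handwheel '-0.003 0 -0.06 0 0 0;-0.003 0 -0.12 0 0 0;-0.003 0 -0.18 0 0 0;-0.003 0 -0.218 0 0 0;-0.003 0 -0.218 0 0 0';python3 -m handwheel '0 0 0 0 0 0;0 0 0 0 0 0;0 0 0 0 0 0;0 0 0 0 0 0;0 0 0 0 0 0' 1 12
```

```text
t: 11.75
tool_pos: [0.532, 0.2082, 0.0435]
orientation: [3.128, -0.282, -0.002]
force: [-0.9, 0.7, -0.5]
opening: 0.06
t: 12.25
tool_pos: [0.5336, 0.2087, 0.0455]
orientation: [-3.128, 0.282, -0.003]
force: [-0.9, -0.2, 6.1]
opening: 0.0419
```

```bash
python3 -m handwheel '0 0 0 0 0 0;0 0 0 0 0 0;0 0 0 0 0 0' 1 35;python3 -m handwheel '0 0 0.03 0 0 0;0 0 0.07 0 0 0;0 0 0.13 0 0 0;0 0 0.2 0 0 0;0 0 0.3 0 0 0';python3 -m handwheel '0 0 0.1 0 0 0;0 0 0.2 0 0 0;0 0 0.2 0 0 0;0 0 0.2 0 0 0'
```

```text
t: 12.55
tool_pos: [0.5336, 0.2086, 0.0455]
orientation: [-3.128, 0.282, -0.003]
force: [-0.4, -1.0, 5.1]
opening: 0.042
t: 13.05
tool_pos: [0.5315, 0.2081, 0.1342]
orientation: [3.128, -0.282, -0.004]
force: [0.1, 0.0, -1.5]
opening: 0.0419
t: 13.45
tool_pos: [0.5332, 0.2086, 0.1953]
orientation: [-3.128, 0.282, -0.003]
force: [0.1, 0.5, -1.7]
opening: 0.0419
```

The stamp is held; the weight reads about 1.6 N. Next I carry it to the bed.

```bash
python3 -m handwheel '-0.1 -0.05 0 0 0 0.05;-0.1 -0.2 0 0 0 0.15;-0.1 -0.37 0 0 0 0.25;-0.1 -0.54 0 0 0 0.367;-0.1 -0.7 0 0 0 0.367';python3 -m handwheel '0.01 -0.16 0 0 0 0;0.02 -0.32 0 0 0 0;0.03 -0.48 0 0 0 0;0.05 -0.64 0 0 0 0;0.05 -0.75 0 0 0 0';python3 -m handwheel '0 -0.13 0 0 0 0;0 -0.25 0 0 0 0;0 -0.34 0 0 0 0;0 -0.38 0 0 0 0;0 -0.38 0 0 0 0'
```

```text
t: 13.95
tool_pos: [0.501, -0.0031, 0.1922]
orientation: [-3.136, -0.177, 0.005]
force: [1.5, 0.1, -1.1]
opening: 0.0418
t: 14.45
tool_pos: [0.5164, -0.2291, 0.1919]
orientation: [-3.136, -0.168, 0.004]
force: [-0.3, -0.6, -1.7]
opening: 0.0419
t: 14.95
tool_pos: [0.5166, -0.3412, 0.1922]
orientation: [-3.135, -0.167, 0.004]
force: [-0.1, -0.7, -1.7]
opening: 0.0417
```

```bash
python3 - <<'E'
from h import *
s=robot.read_state();t=np.array(s["tool_pos"]);M=R.from_rotvec(s["orientation"]).as_matrix();print(np.round(t,4),np.round(M,4).tolist())
zu=-.0375
for c in("top","side"):
    p,d=robot.read_camera(c);b=p[:,:,::-1].copy();cv2.imwrite(f"pics/raw7_{c}.png",b)
    F=10 if c=="side" else 7
    u,v=proj(c,[t[0],t[1],t[2]-.07]).astype(int);w,h=(38,28) if c=="side" else (56,40)
    cr=cv2.resize(b[v-h:v+h,u-w:u+w],None,fx=F,fy=F,interpolation=cv2.INTER_CUBIC)
    px=lambda P:tuple(((proj(c,P)-[u-w,v-h]+.5)*F).astype(int))
    a=np.radians(6.1);X=np.array([np.cos(a),np.sin(a),0]);Y=np.array([-np.sin(a),np.cos(a),0])
    for o,hx,hy,z,col in((t,.02,.03,zu,(0,255,0)),(t,.02,.03,zu+.018,(0,255,255)),(np.array([.518,-.3455,.034]),.035,.045,0,(0,0,255))):
        q=[px(o+X*i*hx+Y*j*hy+[0,0,z]) for i,j in((1,1),(1,-1),(-1,-1),(-1,1))]
        cv2.polylines(cr,[np.array(q)],True,col,1)
    cv2.imwrite(f"pics/{c}7.png",cr)
E
```

```text
[ 0.5166 -0.3412  0.1922] [[0.9943, 0.1063, -0.0024], [0.1063, -0.9943, 0.0018], [-0.0021, -0.002, -1.0]]
```

View pics/side7.png

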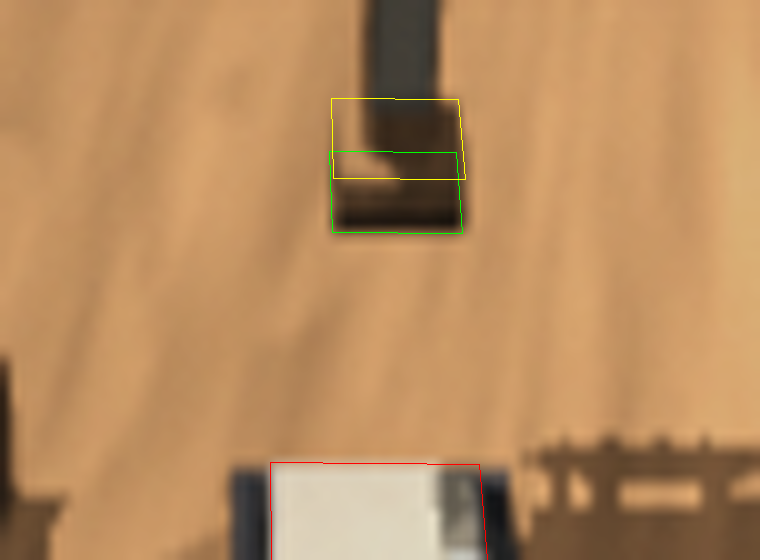

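View pics/top7.png

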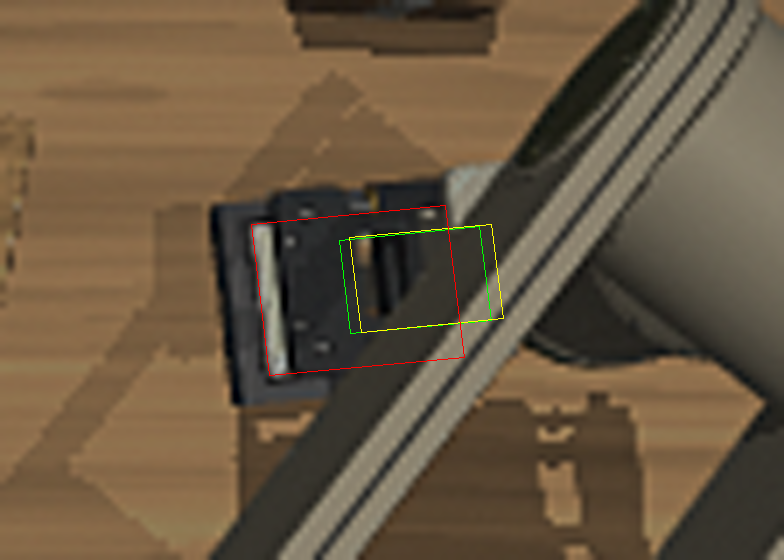

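The foot's edges in the side view (columns 334 to 463) match the model drawn at the TCP (331 to 464), so the stamp sits centred in the jaws. The plate outline fits in both views. I descend to about 8 mm above the paper.

```bash
python3 -m handwheel '0.005 -0.014 -0.1 0 0 0;0.005 -0.014 -0.2 0 0 0;0.005 -0.014 -0.3 0 0 0;0.005 -0.014 -0.36 0 0 0;0.005 -0.014 -0.373 0 0 0' 1 50;python3 -m handwheel '0 0 0 0 0 0;0 0 0 0 0 0;0 0 0 0 0 0'; python3 - <<'E'
from h import *
s=robot.read_state();t=np.array(s["tool_pos"]);print(np.round(t,4),np.round(s["orientation"],4),np.round(s["force"],2),np.round(s["wrist_torque"],2))
zu=-.0375
for c in("top","side"):
    p,d=robot.read_camera(c);b=p[:,:,::-1].copy()
    F=12
    u,v=proj(c,[t[0],t[1],t[2]-.03]).astype(int);w,h=(32,24)
    cr=cv2.resize(b[v-h:v+h,u-w:u+w],None,fx=F,fy=F,interpolation=cv2.INTER_CUBIC)
    px=lambda P:tuple(((proj(c,P)-[u-w,v-h]+.5)*F).astype(int))
    a=np.radians(6.1);X=np.array([np.cos(a),np.sin(a),0]);Y=np.array([-np.sin(a),np.cos(a),0])
    for o,hx,hy,z,col in((t,.02,.03,zu,(0,255,0)),(np.array([.518,-.3455,.034]),.035,.045,0,(0,0,255))):
        q=[px(o+X*i*hx+Y*j*hy+[0,0,z]) for i,j in((1,1),(1,-1),(-1,-1),(-1,1))]
        cv2.polylines(cr,[np.array(q)],True,col,1)
    cv2.imwrite(f"pics/{c}8.png",cr)
E
```

```text
t: 15.55
tool_pos: [0.5177, -0.3415, 0.0789]
orientation: [-3.133, -0.173, 0.006]
force: [0.2, 0.1, -1.4]
opening: 0.0418
t: 15.85
tool_pos: [0.5203, -0.3453, 0.0843]
orientation: [3.135, 0.171, 0.004]
force: [0.0, -0.7, -1.6]
opening: 0.0417
[ 0.5203 -0.3453  0.0843] [3.135  0.1707 0.0036] [ 0.01 -0.73 -1.64] [ 0.03 -0.    0.02]
```

View pics/side8.png

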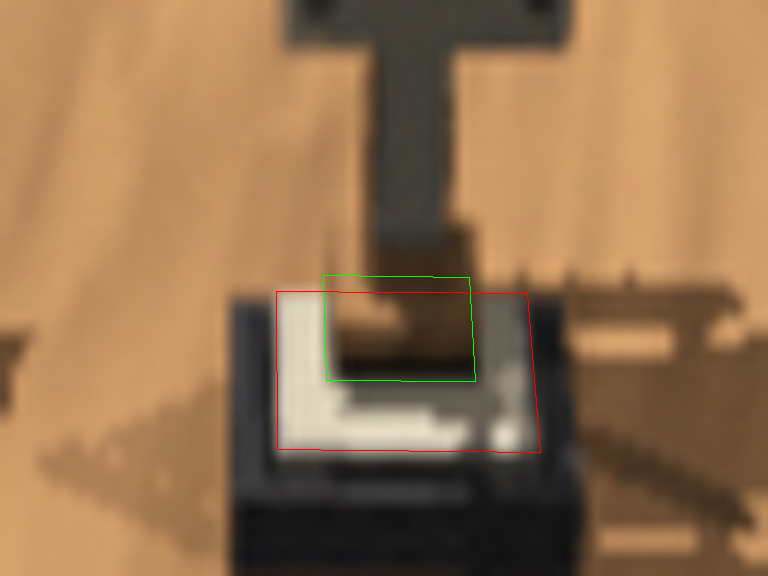

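View pics/top8.png

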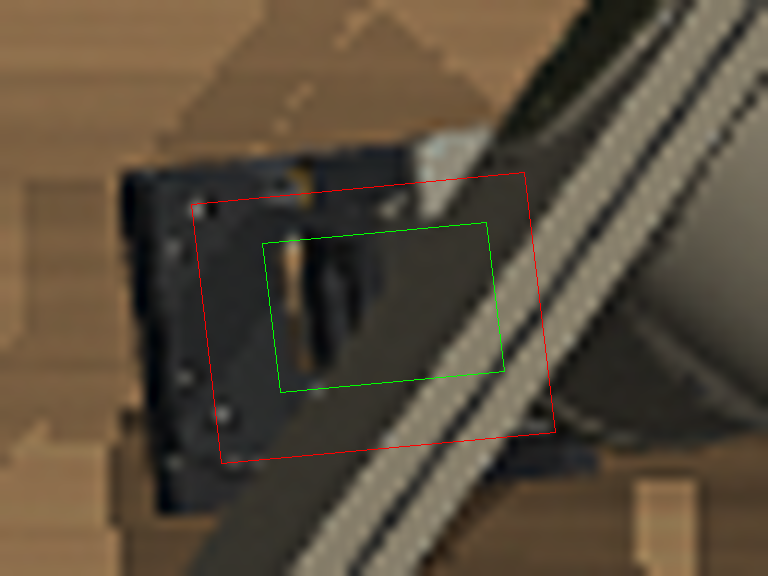

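```bash
python3 -m handwheel '0 0 0 0 0 0;0 0 0 0 0 0;0 0 0 0 0 0;0 0 0 0 0 0';python3 -m handwheel '0 0 0 0 0 0;0 0 0 0 0 0'; python3 - <<'E'
from plant import robot
import numpy as np
s=robot.read_state();print(np.round(s["tool_pos"],4),np.round(s["q"],4),np.round(s["dq"],3))
E
```

```text
t: 16.35
tool_pos: [0.5191, -0.3448, 0.0822]
orientation: [-3.137, -0.17, 0.0]
force: [0.6, 0.3, -2.4]
opening: 0.0418
t: 16.55
tool_pos: [0.5191, -0.3448, 0.0822]
orientation: [-3.137, -0.17, 0.0]
force: [0.1, 0.5, -1.8]
opening: 0.0421
[ 0.5191 -0.3448  0.0822] [-0.6686  0.2919  1.5585 -0.      1.2913  0.7938] [ 0.002  0.001  0.    -0.001  0.001 -0.   ]
```

```bash
python3 -m handwheel '-0.003 -0.001 -0.008 0 0 0;-0.003 -0.001 -0.016 0 0 0;-0.003 -0.001 -0.024 0 0 0;-0.003 -0.001 -0.03 0 0 0;-0.003 -0.001 -0.03 0 0 0'; python3 -m handwheel '0 0 0 0 0 0;0 0 0 0 0 0;0 0 0 0 0 0;0 0 0 0 0 0'
```

```text
t: 17.05
tool_pos: [0.5179, -0.3449, 0.0727]
orientation: [-3.136, -0.17, 0.001]
force: [-0.2, -0.1, -1.9]
opening: 0.0416
t: 17.45
tool_pos: [0.5183, -0.3452, 0.0734]
orientation: [3.137, 0.17, 0.0]
force: [-0.0, -0.8, -0.9]
opening: 0.0416
```

```bash
python3 -m handwheel '0 0 -0.003 0 0 0;0 0 -0.006 0 0 0;0 0 -0.009 0 0 0;0 0 -0.012 0 0 0;0 0 -0.012 0 0 0'; python3 -m handwheel '0 0 0 0 0 0;0 0 0 0 0 0'
```

```text
t: 17.95
tool_pos: [0.5183, -0.3452, 0.0699]
orientation: [3.137, 0.17, 0.0]
force: [-1.6, 0.8, 2.2]
opening: 0.0418
t: 18.15
tool_pos: [0.5183, -0.3452, 0.0699]
orientation: [3.137, 0.17, 0.0]
force: [-0.7, 0.4, 1.9]
opening: 0.0418
```

```bash
python3 -m handwheel '0 0 -0.003 0 0 0;0 0 -0.006 0 0 0;0 0 -0.009 0 0 0;0 0 -0.012 0 0 0;0 0 -0.012 0 0 0'; python3 -m handwheel '0 0 0 0 0 0'
```

```text
t: 18.65
tool_pos: [0.5184, -0.3452, 0.0662]
orientation: [3.137, 0.17, 0.0]
force: [-1.0, 0.7, 4.2]
opening: 0.0418
t: 18.75
tool_pos: [0.5184, -0.3452, 0.0663]
orientation: [3.137, 0.17, 0.0]
force: [-1.7, 1.5, 5.2]
opening: 0.0417
```

```bash
python3 -m handwheel '0 0 -0.003 0 0 0;0 0 -0.006 0 0 0;0 0 -0.009 0 0 0;0 0 -0.012 0 0 0;0 0 -0.012 0 0 0'; python3 -m handwheel '0 0 0 0 0 0'
```

```text
t: 19.25
tool_pos: [0.5184, -0.3452, 0.0634]
orientation: [3.137, 0.17, 0.0]
force: [-4.0, 3.8, 9.9]
opening: 0.0419
t: 19.35
tool_pos: [0.5184, -0.3452, 0.0633]
orientation: [3.137, 0.17, 0.0]
force: [-3.0, 3.0, 9.5]
opening: 0.0416
```

```bash
python3 - <<'E'
from h import *
p,d=robot.read_camera("side");s=robot.read_state()
print(s["t"],np.round(s["tool_pos"],4),np.round(s["orientation"],4),np.round(s["force"],2),np.round(s["wrist_torque"],3))
C=cloud("side",d);a=np.radians(6.2)
X=np.array([np.cos(a),np.sin(a)]);Y=np.array([-np.sin(a),np.cos(a)])
L=(C[...,:2]-[.5183,-.3455]);lx=L@X;ly=L@Y
for nm,m in (("strip +x",(lx>.024)&(lx<.032)&(abs(ly)<.04)),("strip -x",(lx<-.024)&(lx>-.032)&(abs(ly)<.04)),("strip +y",(ly>.033)&(ly<.042)&(abs(lx)<.03)),("frame",((abs(lx)>.039)|(abs(ly)>.049))&(abs(lx)<.045)&(abs(ly)<.055))):
    z=C[...,2][m&(C[...,2]<.05)&(d>0)];print(nm,len(z),np.round(np.percentile(z,[25,50,75]),4))
b=p[:,:,::-1];u,v=proj("side",[.518,-.345,.04]).astype(int)
cv2.imwrite("pics/side9.png",cv2.resize(b[v-24:v+24,u-32:u+32],None,fx=12,fy=12,interpolation=cv2.INTER_CUBIC))
E
```

```text
19.4 [ 0.5184 -0.3452  0.0634] [3.1367e+00 1.7040e-01 6.0000e-04] [-3.62  3.01  9.94] [0.639 0.755 0.025]
strip +x 23 [0.0247 0.0256 0.026 ]
strip -x 29 [0.0253 0.026  0.027 ]
strip +y 48 [0.0257 0.0285 0.036 ]
frame 106 [0.0233 0.025  0.0264]
```

View pics/side9.png

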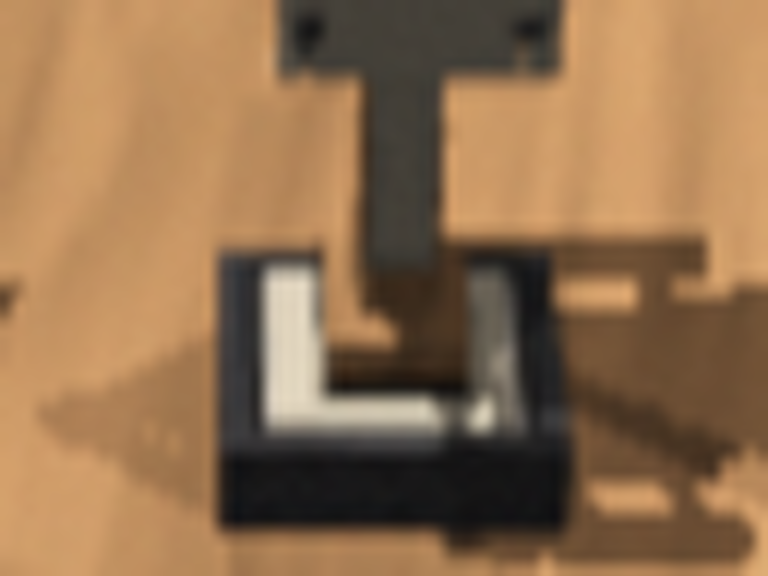

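The plate strips read 25.6 mm and 26.0 mm, flush with the 26 mm frame. The force on the plate is about 11.5 N, above the 10.5 N needed. The picture shows even margins with the plate flush. I hold it there unchanged.

```bash
python3 -m handwheel '0 0 0 0 0 0;0 0 0 0 0 0;0 0 0 0 0 0;0 0 0 0 0 0'
```

```text
t: 19.8
tool_pos: [0.5184, -0.3452, 0.0634]
orientation: [3.137, 0.17, 0.001]
force: [-3.1, 3.0, 9.6]
opening: 0.0416
```

The hold has lasted about 0.6 s with constant force and position. I lift off and carry the stamp to the mat.

```bash
python3 -m handwheel '0 0 0.01 0 0 0;0 0 0.03 0 0 0;0 0 0.08 0 0 0;0 0 0.18 0 0 0;0 0 0.3 0 0 0'; python3 -m handwheel '0.02 0.1 0.02 0 0 -0.1;0.04 0.25 0.02 0 0 -0.2;0.06 0.41 0.02 0 0 -0.3;0.08 0.56 0.02 0 0 -0.369;0.079 0.7 0.02 0 0 -0.369'; python3 -m handwheel '0 0.03 0 0 0 0;0 0.047 0 0 0 0;0 0.047 0 0 0 0;0 0.047 0 0 0 0;0 0.047 0 0 0 0';python3 -m handwheel '0 0 0 0 0 0;0 0 0 0 0 0;0 0 0 0 0 0'
```

```text
t: 20.3
tool_pos: [0.5169, -0.3441, 0.1517]
orientation: [-3.134, -0.17, 0.005]
force: [0.2, -0.5, -1.4]
opening: 0.0414
t: 20.8
tool_pos: [0.5421, -0.1331, 0.1589]
orientation: [-3.128, 0.287, -0.001]
force: [0.3, -0.1, -1.1]
opening: 0.0417
t: 21.3
tool_pos: [0.5419, -0.1223, 0.1584]
orientation: [3.128, -0.287, -0.0]
force: [-0.6, 0.1, -1.3]
opening: 0.0419
t: 21.6
tool_pos: [0.5419, -0.1214, 0.1584]
orientation: [3.129, -0.285, -0.0]
force: [-1.1, 0.7, -1.6]
opening: 0.042
```

```bash
python3 - <<'E'
from h import *
s=robot.read_state();t=np.array(s["tool_pos"])
a=np.radians(-10.4);X=np.array([np.cos(a),np.sin(a),0]);Y=np.array([-np.sin(a),np.cos(a),0])
for c in("top","side"):
    p,d=robot.read_camera(c);b=p[:,:,::-1].copy();F=8
    u,v=proj(c,[.542,-.121,.03]).astype(int);w,h=(46,36)
    cr=cv2.resize(b[v-h:v+h,u-w:u+w],None,fx=F,fy=F,interpolation=cv2.INTER_CUBIC)
    px=lambda P:tuple(((proj(c,P)-[u-w,v-h]+.5)*F).astype(int))
    for o,hx,hy,z,col in((t,.02,.03,-.0375,(0,255,0)),(np.array([.542,-.121,.004]),.07,.07,0,(0,0,255))):
        q=[px(o+X*i*hx+Y*j*hy+[0,0,z]) for i,j in((1,1),(1,-1),(-1,-1),(-1,1))]
        cv2.polylines(cr,[np.array(q)],True,col,1)
    cv2.imwrite(f"pics/{c}10.png",cr)
E
```

```text
(no output)
```

View pics/side10.png

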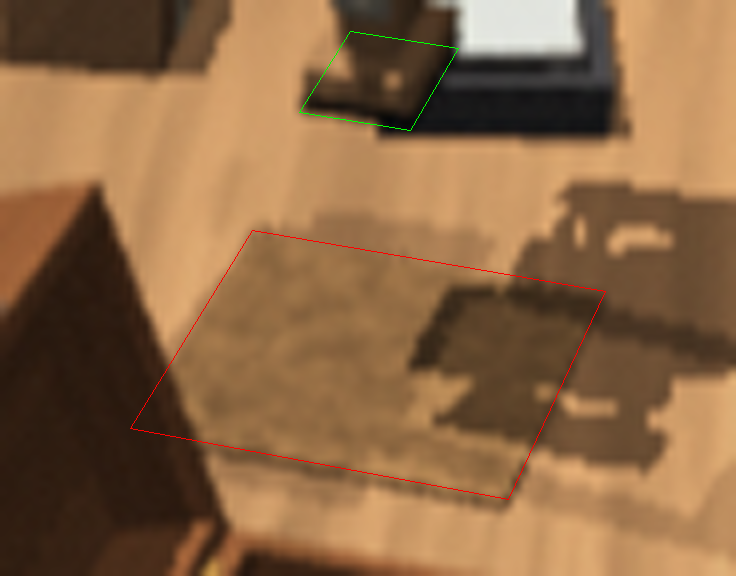

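View pics/top10.png

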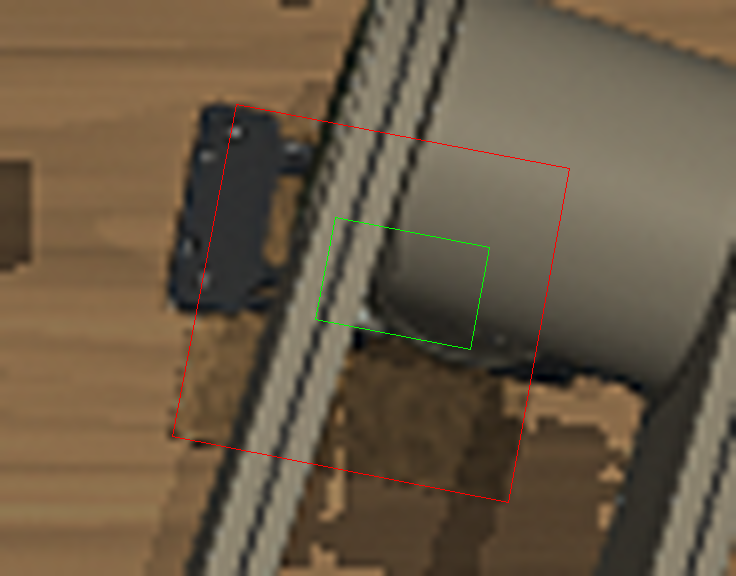

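The mat outline fits in both views and the stamp is over its middle. I lower it gently.

```bash
python3 -m handwheel '0 0 -0.1 0 0 0;0 0 -0.2 0 0 0;0 0 -0.29 0 0 0;0 0 -0.34 0 0 0;0 0 -0.36 0 0 0'; python3 -m handwheel '0 0 0 0 0 0;0 0 0 0 0 0;0 0 0 0 0 0;0 0 0 0 0 0;0 0 0 0 0 0'
```

```text
t: 22.2
tool_pos: [0.5407, -0.1206, 0.0486]
orientation: [-3.128, 0.284, 0.005]
force: [-0.3, -0.6, -1.5]
opening: 0.0418
t: 22.7
tool_pos: [0.5425, -0.1212, 0.0513]
orientation: [3.128, -0.284, 0.002]
force: [1.0, -0.2, -2.2]
opening: 0.0418
```

```bash
python3 -m handwheel '0 0 -0.008 0 0 0;0 0 -0.016 0 0 0;0 0 -0.022 0 0 0;0 0 -0.026 0 0 0;0 0 -0.026 0 0 0'; python3 -m handwheel '0 0 0 0 0 0;0 0 0 0 0 0;0 0 0 0 0 0;0 0 0 0 0 0;0 0 0 0 0 0'
```

```text
t: 23.2
tool_pos: [0.5417, -0.1209, 0.0423]
orientation: [-3.129, 0.284, 0.001]
force: [0.3, -0.6, -1.1]
opening: 0.042
t: 23.7
tool_pos: [0.542, -0.121, 0.0427]
orientation: [-3.129, 0.284, -0.0]
force: [-0.7, -0.9, -2.1]
opening: 0.0418
```

```bash
python3 -m handwheel '0 0 -0.001 0 0 0;0 0 -0.002 0 0 0;0 0 -0.003 0 0 0;0 0 -0.003 0 0 0;0 0 -0.003 0 0 0'; python3 -m handwheel '0 0 -0.001 0 0 0;0 0 -0.001 0 0 0;0 0 -0.001 0 0 0'
```

```text
t: 24.2
tool_pos: [0.5419, -0.121, 0.0417]
orientation: [-3.129, 0.285, 0.0]
force: [-0.2, -0.6, -2.2]
opening: 0.0417
t: 24.5
tool_pos: [0.542, -0.121, 0.0415]
orientation: [-3.129, 0.284, -0.0]
force: [-0.0, 0.4, -1.6]
opening: 0.042
```

```bash
python3 -m handwheel '0 0 -0.001 0 0 0;0 0 -0.002 0 0 0;0 0 -0.002 0 0 0;0 0 -0.002 0 0 0'; python3 -m handwheel '0 0 -0.001 0 0 0;0 0 -0.002 0 0 0;0 0 -0.002 0 0 0;0 0 -0.002 0 0 0'
```

```text
t: 24.9
tool_pos: [0.5421, -0.121, 0.0415]
orientation: [3.129, -0.284, 0.0]
force: [-3.7, 0.7, 5.5]
opening: 0.0417
t: 25.3
tool_pos: [0.5422, -0.1211, 0.0415]
orientation: [3.129, -0.284, 0.001]
force: [-5.7, 0.6, 11.0]
opening: 0.0417
```

The stamp touched down at TCP z 0.0415 as predicted. I relax the push, then open.

```bash
python3 -m handwheel '0 0 0.002 0 0 0;0 0 0.003 0 0 0;0 0 0.003 0 0 0;0 0 0.003 0 0 0'; python3 -m handwheel '0 0 0 0 0 0;0 0 0 0 0 0' 1 5
```

```text
t: 25.7
tool_pos: [0.5422, -0.1211, 0.0415]
orientation: [3.129, -0.284, 0.001]
force: [-1.9, -0.1, 4.9]
opening: 0.0416
t: 25.9
tool_pos: [0.5422, -0.1211, 0.0415]
orientation: [3.129, -0.284, 0.001]
force: [-1.8, 0.1, 3.7]
opening: 0.0422
```

```bash
python3 -m handwheel '0 0 0 0 0 0;0 0 0 0 0 0;0 0 0 0 0 0;0 0 0 0 0 0;0 0 0 0 0 0' -0.5; python3 -m handwheel '0 0 0.05 0 0 0;0 0 0.12 0 0 0;0 0 0.25 0 0 0;0 0 0.4 0 0 0;0 0 0.55 0 0 0'; python3 -m handwheel '-0.15 0 0.1 0 0 0;-0.3 0 0.2 0 0 0;-0.45 0 0.2 0 0 0;-0.5 0 0.2 0 0 0;-0.5 0 0.2 0 0 0'; python3 - <<'E'
from h import *
for c in("top","side"):
    p,d=robot.read_camera(c);b=p[:,:,::-1].copy();cv2.imwrite(f"pics/{c}11.png",b)
    C=cloud(c,d)
    for r in robot.silhouettes(c,"stamp_mid")[:1]:
        P=C[r["pixels"]&(d>0)];t=P[P[:,2]>.07];print(c,r["conf"],np.round(r["rect"]),"zmax",np.percentile(P[:,2],98),len(t),cv2.minAreaRect((t[:,:2]*1000).astype(np.float32)) if len(t)>4 else "")
    for q,z in(("bottle",0),("tape_roll",0),("carton",0),("round_stamp_mid",.046)):
        for r in robot.tip_of(c,q)[:1]: print(c,q,np.round(pix2z(c,r["at"][1],r["at"][0],z),3))
E
```

```text
t: 26.4
tool_pos: [0.5419, -0.121, 0.041]
orientation: [-3.129, 0.284, 0.0]
force: [-0.5, -0.2, -0.1]
opening: 0.0693
t: 26.9
tool_pos: [0.5416, -0.1209, 0.2089]
orientation: [3.129, -0.284, 0.001]
force: [0.7, 0.1, 0.7]
opening: 0.0698
t: 27.4
tool_pos: [0.3909, -0.1212, 0.2683]
orientation: [3.127, -0.286, 0.006]
force: [0.2, -0.4, 1.4]
opening: 0.0697
top 0.68 [326. 230.  23.  13.] zmax 0.0889564308178551 95 ((540.4695434570312, -121.69661712646484), (41.917457580566406, 22.17632293701172), 79.02497863769531)
top bottle [ 0.752 -0.048  0.   ]
top tape_roll [0.546 0.478 0.   ]
top carton [ 0.69  -0.367  0.   ]
top round_stamp_mid [0.513 0.122 0.046]
side 0.78 [303. 185.  18.  29.] zmax 0.08287169743365562 81 ((542.02685546875, -116.14160919189453), (42.551822662353516, 22.469966888427734), 79.9559326171875)
side bottle [ 0.745 -0.057  0.   ]
side tape_roll [0.54  0.474 0.   ]
side carton [ 0.678 -0.378  0.   ]
side round_stamp_mid [0.51  0.127 0.046]
```

View pics/side11.png

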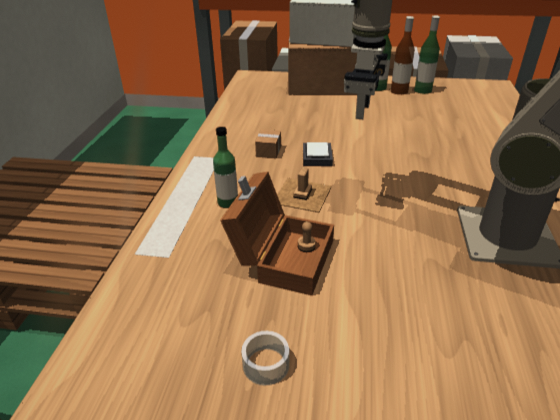

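View pics/top11.png

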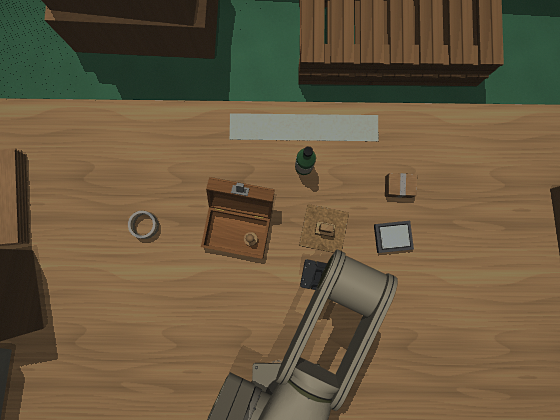

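Side view: the stamp stands upright mid-mat at (303,185), the lid is open at (255,218), and the round stamp is in its box at (307,237). The top view agrees, and the other things have not moved. I hand the job in.

```bash
python3 -m handwheel '0 0 0 0 0 0;0 0 0 0 0 0'; python3 -c "
from plant import robot
print(robot.close_job())"
```

```text
t: 28.2
tool_pos: [0.392, -0.121, 0.2661]
orientation: [-3.129, 0.284, 0.0]
force: [0.0, 0.2, 0.3]
opening: 0.069
the job is handed in; nothing more can be done
None
```

The job is handed in at 28.2 s of the 61 s allowed. Every step was done, in the order asked.

- **Lid:** I swung it by its tab to about 1.8 rad and let go. It still stood open in both views at the end.
- **Press:** I held the stamp on the bed for about 0.6 s at a steady 11 to 11.5 N on the plate (weight included), with nothing added during the hold. The plate read 25.6 and 26.0 mm on its two clear sides, flush with the 26 mm frame. The third strip, on the +y side, read about 28.5 mm; I put that down to the stamp's foot and did not check it further. I judged the plate fully down from these heights and the force, since the joint itself cannot be read. There was a sideways force of about 4 N during the hold. The margins in the picture matched to about 3 mm, so the stamp was about 1.5 mm off centre.
- **Mat:** The stamp stands upright, let go, at about (0.541, −0.12), against a mat centre of (0.542, −0.121). The two cameras differ by about 5 mm in y. I pushed it onto the mat with up to about 11 N before easing off to about 4 N and opening the fingers.
- **Other things:** The round stamp is in its box. The bottle, tape and carton are where they were, within the measuring error (up to about 1 cm). The gripper was clear of everything when I handed in.

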